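# Layer a slider, then open the relish jar braced in its block

## Task

Build the slider on the plate: set the brown patty centred on the bun base and then the tomato slice centred on the patty, without dropping them. Then stand the square relish jar, lid still tight, fully down in the empty well of the wooden condiment block, where it cannot turn, and twist the lid anticlockwise, stopping as soon as its thread lets go (well short of a quarter turn). Lift it straight off and finish still holding the lid level, just clear above the open mouth of the jar, with the layers still stacked and everything else left where it stood.

Things in the scene. Friction and masses are not known exactly. Their poses are not given: they have to be found in the camera images.
- plate: White round side plate, 160 mm across, rim 18 mm high, fixed. Origin: centre of its underside, z up. Its flat floor is 6 mm above the counter.
- heel: Base half of a slider bun, brown crust with a pale cut top, 64 mm across, 18 mm thick, loose, lying in the middle of the plate. Origin: centre of its underside.
- patty: Dark brown bean patty, flat disc 60 mm across, 14 mm thick, 60 g, firm, lying on the board. Origin: centre of its underside.
- tomato: Red slice of tomato, flat disc 58 mm across, 10 mm thick, 30 g, firm, lying on the board. Origin: centre of its underside.
- crown: Domed golden bun top, 68 mm across, 30 mm high, lying on the board; not needed yet, leave it. Origin: centre of its underside.
- board: Wooden chopping board 180 mm (its x) by 300 mm (its y), 20 mm thick, fixed. Patty, tomato slice and bun top lie on it in a row along its y, in any order, about 100 mm apart. Origin: centre of its underside.
- jar: Square glass jar of red-brown relish, 0.36 kg with a 45 g lid, loose. Body 62 mm square with rounded edges, shoulder 78 mm above its foot, round neck 45 mm across, mouth 97.5 mm above its foot. Origin: centre of its underside, z up, x and y across the flat sides (paper label on the -x side). Any of the four ways round fits the well.
- jar_mouth (a point): Centre of the jar's mouth, on top of the neck, 97.5 mm above the jar's foot.
- lid: Gold twist-off lid with white top, 60 mm across, 18 mm high, on the jar. Origin: centre of its lower rim, z up; while on, the rim is 84 mm and the top 102 mm above the jar's foot, so 6 mm of bare neck show below it. Tight when its x axis (towards the green dot on top) agrees with the jar's x axis to within 5 degrees. The jar may be carried by its tight lid.
- lid_top (a point): Centre of the lid's top. Three lugs hold the lid: turned anticlockwise seen from above, it lets go 50 degrees from the jar's x axis and then lifts straight off; from 96 degrees its lugs strike the next thread. A sprung liner (16 N) keeps it tight: starting it takes about 0.5 N m, which would spin a jar standing on the open counter.
- block: Wooden condiment block 100 mm (its x) by 200 mm (its y), 40 mm high, fixed to the counter, with two square wells 67 mm wide and 32 mm deep, their sides along the block's x and y. Origin: centre of its underside.
- empty_well (a point): Centre of the floor of the empty well of the block, at the block's (0, +50 mm), 8 mm above the counter; the other well at (0, -50 mm) holds the mustard.
- mustard: Low square jar of yellow mustard with a white lid, 58 mm square, 60 mm high, in the other well of the block; leave it. Origin: centre of its underside.
- spoon: Spoon with a wooden handle, 170 mm long, lying on the counter; leave it. Origin: its middle, on the counter.
- tumbler: Empty clear drinking glass, 72 mm across, 100 mm high; leave it. Origin: centre of its underside.
- dropper_a: Small green bottle with a white dropper cap, 33 mm across, 96 mm high; leave it. Origin: centre of its underside.
- dropper_b: Another such green dropper bottle; leave it. Origin: centre of its underside.
- shaker: Glass salt shaker with a steel top, 41 mm across, 81 mm high; leave it. Origin: centre of its underside.
Mind the look-alikes: they are no part of the job. Of the things like the patty, leave any that is purple; of the rest the larger one is meant.

How it is judged:
On the way, in this order (a step that is already met when the one before it is completed fails the run):
1. the patty lies flat and centred on the bun base (within 10 mm), let go (horizontal distance between patty and heel below 0.01 m and z of patty in the frame of heel between 0.015 and 0.021 m and angle between each of patty, heel's own z axis and vertical below 0.1 rad and contact force between the fingers and patty below 0.05 N and linear speed of patty below 0.02 m/s and horizontal distance between heel and plate below 0.02 m and z of heel in the frame of plate below 0.01 m), for 0.2 s.
2. the tomato slice lies flat and centred on the patty (within 10 mm), let go (all of step 1 and horizontal distance between tomato and patty below 0.01 m and z of tomato in the frame of patty between 0.011 and 0.017 m and angle between tomato's own z axis and vertical below 0.1 rad and contact force between the fingers and tomato below 0.05 N and linear speed of tomato below 0.02 m/s), for 0.2 s.
3. the jar stands fully down in the empty well with its lid still tight (z of jar in the frame of empty_well below 0.004 m and horizontal distance between jar and empty_well below 0.01 m and angle between jar's own z axis and vertical below 0.08 rad and angle between the x axis of lid and the x axis of jar, either way round below 0.35 rad and z of lid in the frame of jar_mouth below -0.01 m), for 0.1 s.
4. the lid, in the fingers, is turned until its thread lets go, the jar still down in the well (z of jar in the frame of empty_well below 0.004 m and horizontal distance between jar and empty_well below 0.01 m and angle between jar's own z axis and vertical below 0.08 rad and angle between the x axis of lid and the x axis of jar, either way round above 0.8 rad and z of lid in the frame of jar_mouth below -0.008 m and contact force between the fingers and lid above 0.5 N), for 0.05 s.
At the end, for the whole second after the job is handed in: Base, patty and tomato lie flat in one stack on the plate, each within 10 mm of the one below. The jar is upright, fully down (4 mm) in the well that was empty. The fingers hold the lid still, level (0.15 rad), free of the jar, its rim 3 to 60 mm above the mouth and within 20 mm of its axis (all of step 2 and z of jar in the frame of empty_well below 0.004 m and horizontal distance between jar and empty_well below 0.01 m and angle between jar's own z axis and vertical below 0.08 rad and contact force between the fingers and lid above 0.5 N and contact force between each of lid, the fingers, the arm and jar below 0.1 N and z of lid in the frame of jar_mouth between 0.003 and 0.06 m and horizontal distance between lid and jar_mouth below 0.02 m and angle between lid's own z axis and vertical below 0.15 rad and linear speed of lid below 0.03 m/s); the arm keeps its last pose, push and grip.
It fails at once if a layer is dropped onto the slider (falls at more than 0.6 m/s) ((linear speed of patty above 0.6 m/s and contact force between the fingers and patty below 0.01 N and horizontal distance between patty and heel below 0.06 m) or (linear speed of tomato above 0.6 m/s and contact force between the fingers and tomato below 0.01 N and horizontal distance between tomato and heel below 0.06 m)).
It fails at once if the lid is turned on past 85 degrees from the jar's x axis (angle between the x axis of lid and the x axis of jar, either way round above 1.484 rad).
It fails at once if the jar tips over 30 degrees (angle between jar's own z axis and vertical above 0.52 rad).
It fails at once if something else on the counter is moved more than 25 mm (distance of any of crown, mustard, spoon, tumbler, dropper_a, dropper_b, shaker from where it was at the start of the episode above 0.025 m).
It also fails if it takes over 64 s, if anything falls off the work surface, if the arm or the gripper's body presses on something with over 40 N, if the wrist force passes 120 N, or if a joint passes its speed limit or range.

## Robot

A 7-joint arm with a two-finger parallel gripper is mounted at the origin on the work surface. World frame = base frame: x ahead of the robot, y to its left, z up, the work surface at z = 0. Lengths are in m, angles in rad, forces in N, time in s.
With the tool pointing down it reaches from about 0.425 to 0.875 m from the base axis. Payload 9.9 kg.
Tool frame: the origin (TCP) lies between the finger pads; the fingertips stand ahead of it and the grasp point (between the pads) is the TCP (robot.tip_extent is the z of the fingertips in the tool frame, in m); z points along the fingers, y is the direction in which the jaws open and shut (so a half turn about z gives the same grasp; the last joint's range is limited). The gripper opens to 85 mm and grips with 20 to 120 N. Pads are 22 mm wide; open, the fingers measure 114 mm over their backs; the gripper's body (76 mm by 85 mm) begins 54 mm behind the grasp point. The pads swing forward as they close: fully open they stand 13 mm farther back than shut.
Start: joints at [1.091, 0.576, 0.025, 1.437, -0.015, 1.129, -0.057], TCP at [0.26, -0.623, 0.25] pointing down, gripper open.
Joint ranges: [-2.76, 2.76], [-0.34, 2.15], [-1.52, 1.57], [0.19, 2.46], [-1.09, 4.23], [0.17, 1.99], [-2.82, 2.82]. Speed limits (rad/s): [2.22, 2.22, 3.01, 3.01, 3.14, 3.14, 3.14].

## Interface

Orientations are given as a rotation vector (axis times angle).
In Python, from cell import robot, vision, recognise, cut_out, landmark_of gives the robot as it stands.
- The arm moves only by the tool apply_moves, never from a script. Its argument "plan" is a list of rows, each an object with "offset": the shift along the world's x, y, z in mm, a list of three; "rotation": the turn, a rotation vector about the world's x, y, z in degrees, a list of three; "claw": the opening, from -1 (shut) to 1 (fully open). In form: [{"offset": [tx, ty, tz], "rotation": [ax, ay, az], "claw": claw}, ...]. A call has 1 to 12 rows; each row shifts and turns the commanded pose from where the row before left it; what a row does not reach is not made up. A row lasts 1/8 s, in which the tool goes at most 62.5 mm and 10.7 degrees, less where a joint would pass 70% of its speed; a pose out of reach is approached as far as the arm can. A call is refused whole if a number of a shift passes 62.5 or a number of a turn 10.7, either way. A call with a gripper value outside its range is refused whole. The fingers move at their own pace and stop on an object; "newtons" is the grip in N (left out, the last holds). Time passes only in rows, so rows that do not move let the fingers close. It gives the time, the measured TCP pose, the force and the opening at its end, in the units of the state.
- robot.get_state(): the state, without advancing time (a new reading comes with each control period).
- vision.camera(name): name is "scene" or "top" or "wrist"; returns (picture, depth): 420x560x3 uint8, red, green, blue; 420x560 float32, m along the optical axis (not along the pixel's ray), 0 where there is no reading.
- vision.camera_params(name): a dict with "fx", "fy", "cx", "cy" (pixels), "eye" and "orientation" of the camera in the world. Camera axes: x right, y down, z forward; pixel columns grow to the right and rows downward; lengths in m; the calibration is good to about 2 mm. A picture is of the moment at which its call begins: read the wrist's pose just before it. camera_params takes no time and is no camera call; for the wrist camera it gives the pose at the moment of the call.
- robot.close_job(): hands the job in, once; it reports no verdict.
Trained networks look in the newest picture that a camera, given by its name, has taken for a name from the list of things; names that differ only in an ending like _2 or _b are one class to them, and where a whole thing is asked for, a point or a joint stands for the part that bears it (a point fixed in the world has none). Each returns a list of dicts, best first, with "conf" (0 to 1); they miss things now and then, are a little off and sometimes report something else, mostly with a low value. They report only what shows in the picture. A call takes as long as a camera call. They do not tell look-alikes from the thing itself.
- recognise(camera, name): "bbox" ([left, top, right, bottom] in pixels, round what is visible of it).
- cut_out(camera, name): "pixels" (420x560 bool, what is visible of it) and "bbox" ([left, top, right, bottom] in pixels, round what is visible of it).
- landmark_of(camera, name): "centre" ([column, row] in pixels: a listed point, or the origin of a listed thing).
The state is a dict: "time_s": time; "joint_pos": joint angles; "qvel": joint speeds; "tau": joint torques, N m; "position": TCP position; "tool_rot": TCP orientation; "wrist_force": force on the tool from outside, world axes, zero at the start; "moment": the same for the moment, N m; "finger_gap": finger opening in m.
Only numpy, scipy, OpenCV 4.12 (cv2) and the standard library are available. Lean on these libraries where they do the work, as an engineer would, in place of code of your own. Each camera call takes 0.05 s, during which the arm holds its last target. There are 200 camera calls.

## Working session

There is one attempt and no reset: what is moved stays moved. The work goes in short steps, Python scripts to look and compute and a tool call to move; the robot and the scene stay as the last step left them, time stands still between calls to the robot, and variables do not carry over. Pictures are saved under pics/ and viewed, about 8 in all and at most 12, crops included, and the job is handed in when it is done.

Besides the shell and the picture viewer there is one more tool, called as a command line: name --argument value ..., lists and objects as JSON in quotes. apply_moves: Moves the arm, as the interface text tells. Its arguments: {"type":"object","properties":{"plan":{"type":"array"},"newtons":{"type":"number"}},"required":["plan"]}

```bash
mkdir -p pics; ls; cat > h.py <<'E'
import numpy as np, cv2
from scipy.spatial.transform import Rotation as R
from cell import robot, vision, recognise, cut_out, landmark_of
def cam(n):
    p=vision.camera_params(n); im,d=vision.camera(n); return p,im,d
def rot(p):
    o=np.array(p["orientation"],float)
    return o if o.shape==(3,3) else R.from_rotvec(o).as_matrix()
def cloud(p,d):
    v,u=np.mgrid[:d.shape[0],:d.shape[1]]
    c=np.stack([(u-p["cx"])/p["fx"]*d,(v-p["cy"])/p["fy"]*d,d],-1)
    return c@rot(p).T+np.array(p["eye"])
E
python3 - <<'E'
from h import *
print(robot.get_state(), robot.tip_extent)
for n in("top","scene"):
    p,im,d=cam(n); print(n,p)
    cv2.imwrite(f"pics/{n}0.png",im[:,:,::-1]); np.savez(f"{n}0.npz",d=d,im=im)
    W=cloud(p,d)
    for t in "plate heel patty tomato crown board jar lid block mustard spoon tumbler dropper_a shaker".split():
        for r in cut_out(n,t):
            if r["conf"]<.2: continue
            m=r["pixels"]&(d>0); w=W[m]
            if len(w)==0: continue
            zt=np.percentile(w[:,2],95); tp=w[w[:,2]>zt-.006]
            print(n,t,round(r["conf"],2),np.round(r["bbox"]),"top",(tp.max(0)[:2]+tp.min(0)[:2])/2*1000//1,"z",round(zt,3),"ext",np.round(np.ptp(tp,0)[:2],3),im[m].mean(0).round())
E
```

```text
pics
{'time_s': 0.0, 'joint_pos': array([ 1.09118818,  0.57653227,  0.02484271,  1.43791762, -0.01499711,
        1.12901453, -0.05647148]), 'qvel': array([ 0.00177582, -0.00021415,  0.00080011, -0.00039965,  0.00094293,
       -0.0012996 ,  0.00036718]), 'tau': array([-4.86615154e-04, -7.65764809e+01,  2.24981055e+00, -2.85975677e+01,
        1.51990430e-02,  1.27187514e-02, -2.59519442e-05]), 'position': array([ 0.26008842, -0.62241147,  0.24943912]), 'tool_rot': array([-3.07864900e+00, -6.17462008e-01,  6.58971064e-04]), 'wrist_force': array([ 0.13080225,  0.07536494, -0.90339807]), 'moment': array([ 0.00379907,  0.04642946, -0.02026338]), 'finger_gap': 0.08535412063014311} 0.019
top {'fx': 396.89161037723045, 'fy': 396.89161037723045, 'cx': 275.81767245108074, 'cy': 210.1927270134683, 'eye': array([0.47144219, 0.04055497, 1.25046563]), 'orientation': array([-2.19238037,  2.14156599, -0.06705465])}
top plate 0.64 [265. 164. 313. 212.] top [648.  35.] z 0.019 ext [0.155 0.154] [103. 106. 106.]
top heel 0.71 [274. 181. 295. 198.] top [647.  41.] z 0.027 ext [0.06  0.059] [98. 98. 83
[... 3242 characters left out ...]
] [103.  96.  80.]
scene spoon 0.61 [146. 171. 178. 216.] top [ 396. -301.] z 0.02 ext [0.163 0.068] [92. 84. 73.]
scene tumbler 0.73 [165. 252. 197. 283.] top [ 713. -181.] z 0.1 ext [0.073 0.067] [82. 86. 83.]
scene dropper_a 0.61 [400. 266. 413. 284.] top [698. 376.] z 0.088 ext [0.009 0.01 ] [53. 61. 51.]
scene dropper_a 0.48 [354. 261. 368. 284.] top [702. 253.] z 0.094 ext [0.009 0.009] [66. 73. 63.]
scene shaker 0.77 [327. 264. 346. 285.] top [716. 196.] z 0.082 ext [0.065 0.038] [78. 78. 75.]
scene shaker 0.32 [397. 264. 414. 288.] top [698. 376.] z 0.089 ext [0.009 0.01 ] [55. 62. 52.]
scene shaker 0.31 [224. 173. 246. 194.] top [431. -76.] z 0.105 ext [0.064 0.057] [104.  97.  81.]
```

```bash
python3 - <<'E'
from h import *
a=np.load("top0.npz");im,d=a["im"],a["d"]
p=vision.camera_params("top");W=cloud(p,d)
c=np.hstack([cv2.resize(im[150:290,110:250],(390,390),interpolation=cv2.INTER_CUBIC),cv2.resize(im[150:290,300:440],(390,390),interpolation=cv2.INTER_CUBIC)])
c=np.clip(c*1.8,0,255).astype(np.uint8)
cv2.imwrite("pics/crop1.png",c[:,:,::-1])
a2=np.load("scene0.npz");im2,d2=a2["im"],a2["d"];p2=vision.camera_params("scene");W2=cloud(p2,d2)
def box(W,x,y,r,z0,z1,ry=None):
    ry=ry or r
    m=(abs(W[...,0]-x)<r)&(abs(W[...,1]-y)<ry)&(W[...,2]>z0)&(W[...,2]<z1)
    q=W[m][:,:2].astype(np.float32); return len(q),np.round(np.array(cv2.minAreaRect(q*1000)[0]),1),np.round(cv2.minAreaRect(q*1000)[1:][0],1),round(cv2.minAreaRect(q*1000)[2],1)
for W_ in(W,W2):
    print("block",box(W_,.572,-.333,.09,.035,.046,.13)); print("jarbody",box(W_,.432,-.076,.06,.02,.085)); print("lid",box(W_,.432,-.076,.06,.098,.11))
    print("mustard",box(W_,.577,-.383,.06,.05,.075))
    print("patty",box(W_,.508,.434,.06,.028,.05),"tom",box(W_,.518,.332,.045,.027,.05),"heel",box(W_,.648,.04,.045,.0215,.04),"crown",box(W_,.507,.232,.05,.027,.06))
# green dot on lid
m=(abs(W[...,0]-.432)<.04)&(abs(W[...,1]+.076)<.04)&(W[...,2]>.095)
I=im.astype(int);g=I[...,1]-(I[...,0]+I[...,2])/2
g[~m]=-99;k=np.argsort(g.ravel())[-5:]
for i in k: print("dot",W.reshape(-1,3)[i].round(4),g.ravel()[i],I.reshape(-1,3)[i])
E
```

```text
block (1154, array([ 572.4, -333.3]), array([100.3, 202.2]), 5.5)
jarbody (126, array([430.9, -75.7]), array([61.7, 62.1]), 83.6)
lid (329, array([431.4, -76.5]), array([57.2, 57.8]), 1.6)
mustard (345, array([ 577. , -381.3]), array([56.6, 56.3]), 5.7)
patty (284, array([508.6, 435.6]), array([57.4, 56.6]), 82.6) tom (227, array([518.4, 332.3]), array([52.7, 53.5]), 1.3) heel (232, array([647.8,  40.2]), array([59.9, 59.1]), 58.3) crown (361, array([506.7, 232.5]), array([61.5, 64.9]), 1.2)
block (1273, array([ 572.6, -332.7]), array([105.9, 202. ]), 5.9)
jarbody (430, array([434.6, -75.3]), array([62.2, 63.1]), 83.5)
lid (269, array([431.9, -75.5]), array([58.6, 60.5]), 75.3)
mustard (401, array([ 580.2, -380.5]), array([60.9, 56.3]), 3.4)
patty (287, array([510.7, 436.7]), array([58., 58.]), 69.6) tom (254, array([520.3, 333.1]), array([56.4, 57.1]), 40.1) heel (337, array([649.1,  42.3]), array([59.2, 60.4]), 12.6) crown (373, array([511.2, 234. ]), array([60.3, 64.6]), 24.2)
dot [ 0.4423 -0.0532  0.104 ] 28.5 [107 107  50]
dot [ 0.4487 -0.0817  0.1033] 31.0 [54 90 64]
dot [ 0.4485 -0.0763  0.1002] 34.0 [53 92 63]
dot [ 0.4458 -0.0788  0.1041] 40.5 [32 76 39]
dot [ 0.4486 -0.0792  0.0998] 45.5 [36 86 45]
```

View pics/crop1.png

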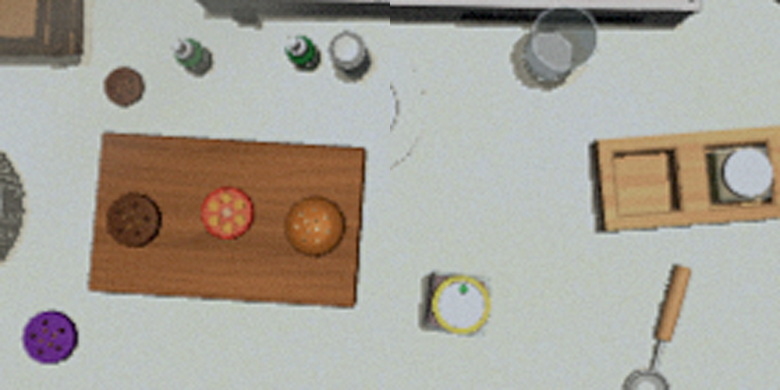

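The crop shows the big brown patty on the board at crop (134,219), top picture (158,230). The small brown one is at top (152,180) and the purple one at (127,273). The patty on the board fits: it's brown and the larger of the two. The tomato is at (191,228), the jar's green dot points to +x, and the empty well is at the +y end of the block. Moving now.

apply_moves --plan '[{"offset": [45,60,0],"rotation": [0,0,6],"claw": 1},{"offset": [45,60,0],"rotation": [0,0,6],"claw": 1},{"offset": [45,60,0],"rotation": [0,0,6],"claw": 1},{"offset": [45,60,0],"rotation": [0,0,6],"claw": 1},{"offset": [45,60,0],"rotation": [0,0,6],"claw": 1},{"offset": [45,60,0],"rotation": [0,0,6],"claw": 1},{"offset": [0,60,-5],"rotation": [0,0,6],"claw": 1},{"offset": [0,60,-5],"rotation": [0,0,6],"claw": 1},{"offset": [0,60,-5],"rotation": [0,0,6],"claw": 1},{"offset": [0,60,-5],"rotation": [0,0,6],"claw": 1},{"offset": [0,60,-5],"rotation": [0,0,6],"claw": 1},{"offset": [0,60,-5],"rotation": [0,0,6],"claw": 1}]' --newtons 25

```text
time_s: 3.0
position: [0.4852, 0.0389, 0.2205]
tool_rot: [2.125, 2.313, 0.001]
wrist_force: [1.4, 0.3, -0.1]
finger_gap: 0.0852
```

apply_moves --plan '[{"offset": [-4,55,-12],"rotation": [0,0,6],"claw": 1},{"offset": [-4,55,-12],"rotation": [0,0,6],"claw": 1},{"offset": [-4,55,-12],"rotation": [0,0,6],"claw": 1},{"offset": [-4,55,-12],"rotation": [0,0,6],"claw": 1},{"offset": [-4,55,-12],"rotation": [0,0,6],"claw": 1},{"offset": [-4,55,-12],"rotation": [0,0,6],"claw": 1},{"offset": [0,0,0],"rotation": [0,0,0],"claw": 1},{"offset": [0,0,0],"rotation": [0,0,0],"claw": 1}]'

```text
time_s: 4.0
position: [0.4613, 0.3668, 0.148]
tool_rot: [1.311, 2.855, -0.002]
wrist_force: [0.1, -0.9, -0.2]
finger_gap: 0.0851
```

```bash
cat >> h.py <<'E'
def blob(W,x,y,r,z0,z1):
    m=(np.hypot(W[...,0]-x,W[...,1]-y)<r)&(W[...,2]>z0)&(W[...,2]<z1)
    q=(W[m][:,:2]*1000).astype(np.float32)
    if len(q)<10: return len(q)
    return len(q),np.round(cv2.minEnclosingCircle(q),1) if 0 else (np.round(cv2.minAreaRect(q)[0],1),np.round(cv2.minAreaRect(q)[1],1),round(cv2.minAreaRect(q)[2],1),round(float(np.median(W[m][:,2])),4))
E
python3 - <<'E'
from h import *
p,im,d=cam("wrist");W=cloud(p,d);cv2.imwrite("pics/w1.png",im[:,:,::-1])
print(p); print(blob(W,.509,.436,.05,.028,.06),blob(W,.519,.333,.045,.026,.06)); print(np.median(W[...,2]),W.reshape(-1,3).min(0),W.reshape(-1,3).max(0))
E
```

```text
{'fx': 335.7441818926415, 'fy': 335.7441818926415, 'cx': 284.3747695848867, 'cy': 214.4937687738377, 'eye': array([0.41622483, 0.41947231, 0.27225217]), 'orientation': array([2.69820846, 0.99932996, 0.13771314])}
(5206, (array([509.6, 435.5]), array([58.4, 58.4]), 52.5, 0.0345)) (3677, (array([520.3, 331.5]), array([57., 57.]), 78.7, 0.0309))
0.0018893992942194682 [ 0.20857203  0.04968326 -0.00247435] [0.75572368 0.58586157 0.27225217]
```

View pics/w1.png

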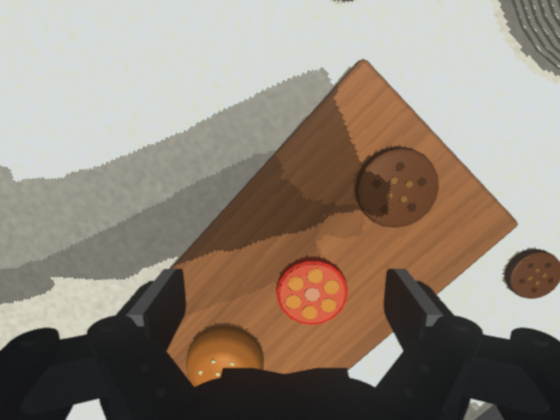

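The wrist view shows the big patty at (398,187), the small one at (533,273), the tomato at (312,290) and the crown at (225,365). It's consistent with the top view. Next I'll align over the patty and descend.

apply_moves --plan '[{"offset": [16,23,-15],"rotation": [0,0,0],"claw": 1},{"offset": [16,23,-15],"rotation": [0,0,0],"claw": 1},{"offset": [16,23,-15],"rotation": [0,0,0],"claw": 1},{"offset": [0,0,-20],"rotation": [0,0,0],"claw": 1},{"offset": [0,0,0],"rotation": [0,0,0],"claw": 1},{"offset": [0,0,0],"rotation": [0,0,0],"claw": 1}]'

```text
time_s: 4.8
position: [0.5094, 0.4351, 0.0839]
tool_rot: [1.312, 2.854, -0.0]
wrist_force: [-0.1, -0.5, 1.1]
finger_gap: 0.0856
```

```bash
python3 - <<'E'
from h import *
s=robot.get_state();p,im,d=cam("wrist");W=cloud(p,d)
T=R.from_rotvec(s["tool_rot"])
Q=T.inv().apply((W.reshape(-1,3)-s["position"])).reshape(W.shape)*1000
m=(d>0)&(abs(Q[...,0])<15)&(abs(Q[...,1])>40)&(abs(Q[...,1])<60)&(Q[...,2]>-20)&(Q[...,2]<25)
print(s["position"],m.sum(),np.percentile(Q[m],[0,50,95,100],axis=0).round(1))
print(blob(W,.5096,.4355,.05,.028,.05))
E
```

```text
[0.50943998 0.43510658 0.08393303] 3695 [[-11.7 -56.5 -20. ]
 [  6.2 -42.  -10.3]
 [ 11.   53.3   2. ]
 [ 11.6  56.8   6. ]]
(8283, (array([510.1, 436.3]), array([58.4, 58.7]), 72.1, 0.0345))
```

apply_moves --plan '[{"offset": [0.3,0.6,-24],"rotation": [0,0,0],"claw": 1},{"offset": [0.3,0.3,-24],"rotation": [0,0,0],"claw": 1},{"offset": [0,0,0],"rotation": [0,0,0],"claw": -0.2},{"offset": [0,0,0],"rotation": [0,0,0],"claw": -0.2},{"offset": [0,0,0],"rotation": [0,0,0],"claw": -0.2},{"offset": [0,0,0],"rotation": [0,0,0],"claw": -0.2}]' --newtons 25

```text
time_s: 5.6
position: [0.5103, 0.4375, 0.0364]
tool_rot: [1.311, 2.854, 0.002]
wrist_force: [-1.1, 0.3, 5.8]
finger_gap: 0.0588
```

```bash
cat > tips.py <<'E'
from h import *
s=robot.get_state();p,im,d=cam("wrist");W=cloud(p,d)
T=R.from_rotvec(s["tool_rot"]);g=s["finger_gap"]*500
Q=T.inv().apply((W.reshape(-1,3)-s["position"])).reshape(W.shape)*1000
m=(d>0)&(abs(Q[...,0])<15)&(abs(Q[...,1])>g+2)&(abs(Q[...,1])<g+16)&(Q[...,2]>-20)&(Q[...,2]<25)
print(s["position"],s["finger_gap"],s["wrist_force"],m.sum(),np.percentile(Q[m][:,2],[50,90,95,99,100]).round(1))
E
python3 tips.py
```

```text
[0.5102507  0.43749469 0.03641111] 0.0588498500744372 [-1.14254175  0.25746658  5.79974662] 2691 [ 4.8 16.2 16.5 16.9 17.5]
```

apply_moves --plan '[{"offset": [0,0,0],"rotation": [0,0,0],"claw": 0.7},{"offset": [0,0,4],"rotation": [0,0,0],"claw": 0.7},{"offset": [0,0,0],"rotation": [0,0,0],"claw": 0.7},{"offset": [0,0,0],"rotation": [0,0,0],"claw": -0.2},{"offset": [0,0,0],"rotation": [0,0,0],"claw": -0.2},{"offset": [0,0,0],"rotation": [0,0,0],"claw": -0.2},{"offset": [0,0,0],"rotation": [0,0,0],"claw": -0.2},{"offset": [0,0,30],"rotation": [0,0,0],"claw": -0.2},{"offset": [0,0,40],"rotation": [0,0,0],"claw": -0.2},{"offset": [0,0,10],"rotation": [0,0,0],"claw": -0.2}]' --newtons 30

```text
time_s: 6.9
position: [0.5105, 0.4381, 0.1218]
tool_rot: [1.31, 2.854, 0.005]
wrist_force: [-0.0, 0.4, -0.6]
finger_gap: 0.0583
```

```bash
python3 - <<'E'
from h import *
s=robot.get_state();p,im,d=cam("wrist");W=cloud(p,d);P=s["position"]
print(s["position"],s["finger_gap"],s["wrist_force"])
print(blob(W,P[0],P[1],.027,.03,.13)); cv2.imwrite("pics/w2.png",im[:,:,::-1])
E
```

```text
[0.51054099 0.43811138 0.12181551] 0.05829017492770776 [-0.03379714  0.36470618 -0.56394656]
(11363, (array([510.5, 438.2]), array([53.8, 53.7]), 4.2, 0.1166))
```

View pics/w2.png

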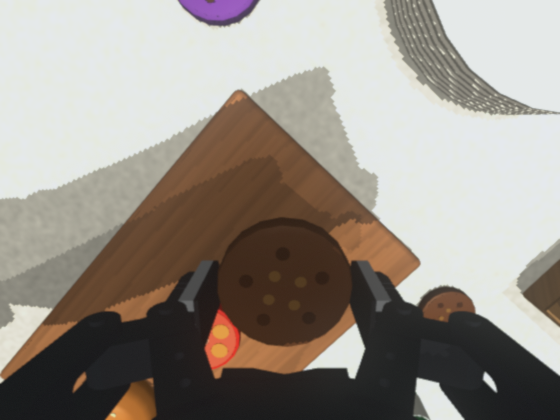

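The patty is held level in the pads, at (285,280). Next I'll carry it to the plate.

apply_moves --plan '[{"offset": [17,-40,0],"rotation": [0,0,-4],"claw": -0.2},{"offset": [17,-40,0],"rotation": [0,0,-4],"claw": -0.2},{"offset": [17,-40,0],"rotation": [0,0,-4],"claw": -0.2},{"offset": [17,-40,0],"rotation": [0,0,-4],"claw": -0.2},{"offset": [17,-40,0],"rotation": [0,0,-4],"claw": -0.2},{"offset": [17,-40,0],"rotation": [0,0,-4],"claw": -0.2},{"offset": [17,-40,0],"rotation": [0,0,-4],"claw": -0.2},{"offset": [17,-40,0],"rotation": [0,0,-4],"claw": -0.2},{"offset": [0,0,0],"rotation": [0,0,0],"claw": -0.2},{"offset": [0,0,0],"rotation": [0,0,0],"claw": -0.2}]'

```text
time_s: 8.2
position: [0.6451, 0.1174, 0.1182]
tool_rot: [-2.045, -2.383, 0.002]
wrist_force: [0.8, -0.1, -0.7]
finger_gap: 0.0583
```

```bash
python3 - <<'E'
from h import *
s=robot.get_state();p,im,d=cam("wrist");W=cloud(p,d);P=s["position"]
print(s["position"],s["finger_gap"],s["wrist_force"])
print(blob(W,P[0],P[1],.027,.03,.13)); cv2.imwrite("pics/w3.png",im[:,:,::-1])
print("heel",blob(W,.649,.040,.045,.0205,.06))
E
```

```text
[0.64511808 0.11742905 0.11820698] 0.05832078331074336 [ 0.77634825 -0.05634939 -0.71102309]
(11325, (array([645.1, 117.5]), array([53.8, 53.8]), 38.8, 0.1131))
heel (683, (array([647.2,  19.3]), array([19.3, 55.4]), 84.7, 0.0249))
```

apply_moves --plan '[{"offset": [1.5,-38,0],"rotation": [0,0,0],"claw": -0.2},{"offset": [1.5,-39,0],"rotation": [0,0,0],"claw": -0.2},{"offset": [0,0,-20],"rotation": [0,0,0],"claw": -0.2},{"offset": [0,0,-25],"rotation": [0,0,0],"claw": -0.2},{"offset": [0,0,-20],"rotation": [0,0,0],"claw": -0.2},{"offset": [0,0,-5],"rotation": [0,0,0],"claw": -0.2},{"offset": [0,0,-3.5],"rotation": [0,0,0],"claw": -0.2},{"offset": [0,0,0],"rotation": [0,0,0],"claw": -0.2},{"offset": [0,0,0],"rotation": [0,0,0],"claw": -0.2}]'

```text
time_s: 9.38
position: [0.6493, 0.0402, 0.0465]
tool_rot: [2.047, 2.383, 0.001]
wrist_force: [-0.4, 0.1, 0.1]
finger_gap: 0.0581
```

apply_moves --plan '[{"offset": [-0.5,0,-2],"rotation": [0,0,0],"claw": -0.2},{"offset": [0,0,0],"rotation": [0,0,0],"claw": -0.2},{"offset": [0,0,0],"rotation": [0,0,0],"claw": 0.9},{"offset": [0,0,0],"rotation": [0,0,0],"claw": 0.9},{"offset": [0,0,0],"rotation": [0,0,0],"claw": 0.9},{"offset": [0,0,25],"rotation": [0,0,0],"claw": 0.9},{"offset": [0,0,35],"rotation": [0,0,0],"claw": 0.9},{"offset": [0,0,0],"rotation": [0,0,0],"claw": 0.9}]'

```text
time_s: 10.38
position: [0.65, 0.0405, 0.1066]
tool_rot: [2.045, 2.38, 0.006]
wrist_force: [0.4, 0.2, -0.6]
finger_gap: 0.0811
```

```bash
python3 - <<'E'
from h import *
s=robot.get_state();p,im,d=cam("wrist");W=cloud(p,d);P=s["position"]
print(s["position"],s["finger_gap"],s["wrist_force"])
print("patty",blob(W,.648,.040,.045,.0325,.06)); print("all",blob(W,.648,.040,.045,.0212,.06));cv2.imwrite("pics/w4.png",im[:,:,::-1])
E
```

```text
[0.65001513 0.0404653  0.10658974] 0.08109819241402805 [ 0.36289594  0.1714261  -0.55276576]
patty (6910, (array([648.3,  39.6]), array([58.7, 58.4]), 52.9, 0.0386))
all (7696, (array([648.7,  41.4]), array([62.2, 60. ]), 53.8, 0.0385))
```

apply_moves --plan '[{"offset": [-18.5,41.5,0],"rotation": [0,0,4],"claw": 1},{"offset": [-18.5,41.5,0],"rotation": [0,0,4],"claw": 1},{"offset": [-18.5,41.5,0],"rotation": [0,0,4],"claw": 1},{"offset": [-18.5,41.5,0],"rotation": [0,0,4],"claw": 1},{"offset": [-18.5,41.5,0],"rotation": [0,0,4],"claw": 1},{"offset": [-18.5,41.5,0],"rotation": [0,0,4],"claw": 1},{"offset": [-18.5,41.5,-10],"rotation": [0,0,4],"claw": 1},{"offset": [0,0,-10],"rotation": [0,0,0],"claw": 1},{"offset": [0,0,0],"rotation": [0,0,0],"claw": 1}]'

```text
time_s: 11.55
position: [0.5183, 0.3294, 0.0822]
tool_rot: [-1.41, -2.807, 0.005]
wrist_force: [-0.0, -1.0, 0.4]
finger_gap: 0.0854
```

```bash
python3 - <<'E'
from h import *
s=robot.get_state();p,im,d=cam("wrist");W=cloud(p,d);P=s["position"]
print(s["position"],s["finger_gap"],s["tool_rot"])
print("tomato",blob(W,.52,.3315,.045,.0255,.06),"board",np.median(W[(abs(W[...,0]-.52)<.05)&(abs(W[...,1]-.385)<.01)][:,2]))
E
```

```text
[0.51828429 0.32940968 0.08215893] 0.08541342561394957 [-1.40961751 -2.80663173  0.00485014]
tomato (7702, (array([520.4, 331.5]), array([57. , 57.5]), 13.5, 0.031)) board 0.02098028877017885
```

apply_moves --plan '[{"offset": [2,2,-20],"rotation": [0,0,0],"claw": 1},{"offset": [0,0,-22],"rotation": [0,0,0],"claw": 1},{"offset": [0,0,0],"rotation": [0,0,0],"claw": 1}]'

```text
time_s: 11.98
position: [0.5204, 0.3308, 0.0397]
tool_rot: [-1.411, -2.805, 0.005]
wrist_force: [0.9, 0.9, 0.7]
finger_gap: 0.0858
```

apply_moves --plan '[{"offset": [0,0,0],"rotation": [0,0,0],"claw": -0.2},{"offset": [0,0,0],"rotation": [0,0,0],"claw": -0.2},{"offset": [0,0,0],"rotation": [0,0,0],"claw": -0.2},{"offset": [0,0,0],"rotation": [0,0,0],"claw": -0.2},{"offset": [0,0,0],"rotation": [0,0,0],"claw": -0.2},{"offset": [0,0,30],"rotation": [0,0,0],"claw": -0.2},{"offset": [0,0,40],"rotation": [0,0,0],"claw": -0.2},{"offset": [0,0,10],"rotation": [0,0,0],"claw": -0.2}]'

```text
time_s: 12.98
position: [0.5219, 0.3336, 0.125]
tool_rot: [1.409, 2.805, 0.007]
wrist_force: [0.1, 0.8, -0.1]
finger_gap: 0.0553
```

```bash
python3 - <<'E'
from h import *
s=robot.get_state();p,im,d=cam("wrist");W=cloud(p,d);P=s["position"]
print(s["position"],s["finger_gap"],s["wrist_force"])
print(blob(W,P[0],P[1],.027,.03,.13))
E
```

```text
[0.5219449  0.33362299 0.12496907] 0.0552922488039621 [ 0.05810397  0.8000654  -0.10039849]
(10388, (array([521.9, 333.7]), array([53.8, 53.7]), 26.3, 0.1128))
```

apply_moves --plan '[{"offset": [18,-40,0],"rotation": [0,0,-4],"claw": -0.2},{"offset": [18,-42,0],"rotation": [0,0,-4],"claw": -0.2},{"offset": [18,-42,0],"rotation": [0,0,-4],"claw": -0.2},{"offset": [18,-42,0],"rotation": [0,0,-4],"claw": -0.2},{"offset": [18,-42,0],"rotation": [0,0,-4],"claw": -0.2},{"offset": [18,-42,0],"rotation": [0,0,-4],"claw": -0.2},{"offset": [18,-42,0],"rotation": [0,0,-4],"claw": -0.2},{"offset": [0,0,0],"rotation": [0,0,0],"claw": -0.2},{"offset": [0,0,0],"rotation": [0,0,0],"claw": -0.2}]'

```text
time_s: 14.15
position: [0.6463, 0.041, 0.1211]
tool_rot: [-2.046, -2.383, 0.001]
wrist_force: [-0.2, 1.4, -0.3]
finger_gap: 0.0551
```

```bash
python3 - <<'E'
from h import *
s=robot.get_state();p,im,d=cam("wrist");W=cloud(p,d);P=s["position"]
print(s["position"],s["finger_gap"],s["wrist_force"])
print(blob(W,P[0],P[1],.027,.07,.13))
m=(np.hypot(W[...,0]-P[0],W[...,1]-P[1])<.025)&(W[...,2]>.07);q=W[m]
print(np.linalg.lstsq(np.c_[q[:,:2]-P[:2],np.ones(len(q))],q[:,2],rcond=None)[0])
E
```

```text
[0.64631173 0.04100877 0.12108955] 0.055134517753861495 [-0.23827379  1.39911049 -0.31527198]
(10360, (array([646.3,  41.1]), array([53.6, 53.9]), 51.9, 0.109))
[-0.31468211  2.03204113  0.13416095]
```

apply_moves --plan '[{"offset": [2,-1.5,-25],"rotation": [0,0,0],"claw": -0.2},{"offset": [0,0,-25],"rotation": [0,0,0],"claw": -0.2},{"offset": [0,0,-6],"rotation": [0,0,0],"claw": -0.2},{"offset": [0,0,0],"rotation": [0,0,0],"claw": -0.2},{"offset": [0,0,0],"rotation": [0,0,0],"claw": -0.2}]'

```text
time_s: 14.82
position: [0.6494, 0.0396, 0.0668]
tool_rot: [2.046, 2.383, 0.002]
wrist_force: [0.0, 0.1, -0.2]
finger_gap: 0.055
```

```bash
python3 - <<'E'
from h import *
s=robot.get_state();p,im,d=cam("wrist");W=cloud(p,d);P=s["position"]
print(s["position"],s["finger_gap"],s["wrist_force"])
m=(np.hypot(W[...,0]-P[0],W[...,1]-P[1])<.025)&(W[...,2]>.04)&(W[...,2]<.07);q=W[m]
print(np.linalg.lstsq(np.c_[q[:,:2]-P[:2],np.ones(len(q))],q[:,2],rcond=None)[0])
E
```

```text
[0.64936389 0.03964849 0.06683326] 0.054978477974374405 [ 0.01664006  0.05989755 -0.24821278]
[ 0.00069601 -0.00055281  0.05477452]
```

apply_moves --plan '[{"offset": [-1,0,-3],"rotation": [0,0,0],"claw": -0.2},{"offset": [0,0,-2.5],"rotation": [0,0,0],"claw": -0.2},{"offset": [0,0,0],"rotation": [0,0,0],"claw": -0.2},{"offset": [0,0,0],"rotation": [0,0,0],"claw": -0.2}]'

```text
time_s: 15.38
position: [0.6479, 0.0391, 0.0611]
tool_rot: [2.047, 2.383, 0.0]
wrist_force: [-1.7, -0.7, 7.9]
finger_gap: 0.0552
```

apply_moves --plan '[{"offset": [0,0,0.5],"rotation": [0,0,0],"claw": -0.2},{"offset": [0,0,0],"rotation": [0,0,0],"claw": 0.9},{"offset": [0,0,0],"rotation": [0,0,0],"claw": 0.9},{"offset": [0,0,0],"rotation": [0,0,0],"claw": 0.9},{"offset": [0,0,25],"rotation": [0,0,0],"claw": 0.9},{"offset": [0,0,35],"rotation": [0,0,0],"claw": 0.9},{"offset": [0,0,0],"rotation": [0,0,0],"claw": 0.9}]'

```text
time_s: 16.25
position: [0.6495, 0.0395, 0.1235]
tool_rot: [2.045, 2.381, 0.006]
wrist_force: [-0.3, 0.1, -0.8]
finger_gap: 0.0808
```

```bash
python3 - <<'E'
from h import *
s=robot.get_state();p,im,d=cam("wrist");W=cloud(p,d);P=s["position"]
print(s["position"],s["finger_gap"],s["wrist_force"])
print("tomato",blob(W,.648,.040,.045,.0445,.08)); print("all",blob(W,.648,.040,.045,.030,.08)); print("all",blob(W,.648,.040,.045,.0212,.08))
cv2.imwrite("pics/w5.png",im[:,:,::-1])
E
```

```text
[0.64945376 0.03951668 0.12346229] 0.08079287762926363 [-0.33685159  0.0510321  -0.75386104]
tomato (6170, (array([648.1,  38.6]), array([57.1, 57.1]), 49.9, 0.049))
all (6726, (array([647.9,  39.4]), array([59.1, 57.8]), 57.1, 0.0489))
all (7338, (array([648.5,  41.3]), array([62.2, 59.6]), 53.0, 0.0488))
```

View pics/w5.png

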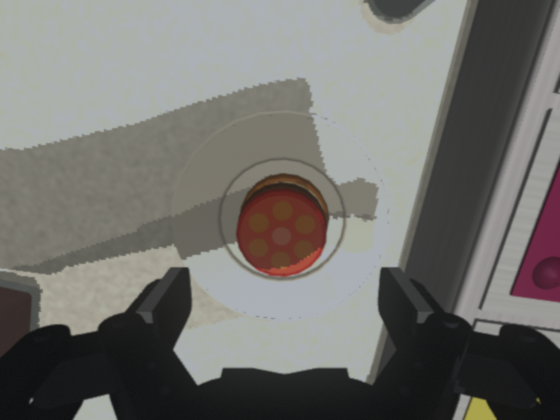

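The wrist view shows the tomato at (283,232) centred on the stack. The measured layer offsets are at most about 2 mm. Next is the jar.

apply_moves --plan '[{"offset": [0,0,40],"rotation": [0,0,0],"claw": 1},{"offset": [-40,-20,20],"rotation": [0,0,-4],"claw": 1},{"offset": [-40,-20,0],"rotation": [0,0,-4],"claw": 1},{"offset": [-40,-20,0],"rotation": [0,0,-4],"claw": 1},{"offset": [-40,-20,0],"rotation": [0,0,-4],"claw": 1},{"offset": [-33,-20,0],"rotation": [0,0,-3],"claw": 1},{"offset": [-20,-15,0],"rotation": [0,0,0],"claw": 1},{"offset": [0,0,0],"rotation": [0,0,0],"claw": 1},{"offset": [0,0,0],"rotation": [0,0,0],"claw": 1}]' --newtons 60

```text
time_s: 17.42
position: [0.4354, -0.0756, 0.1805]
tool_rot: [-2.412, -2.013, -0.001]
wrist_force: [0.0, 0.2, 0.3]
finger_gap: 0.0854
```

```bash
cat > jar.py <<'E'
from h import *
s=robot.get_state();p,im,d=cam("wrist");W=cloud(p,d);P=s["position"]
print(s["position"],s["tool_rot"],s["finger_gap"])
import sys; x,y,z=map(float,sys.argv[2:5])
print("lid",blob(W,x,y,.045,z-.006,z+.008),"body",blob(W,x,y,.06,z-.075,z-.026))
m=(np.hypot(W[...,0]-x,W[...,1]-y)<.035)&(abs(W[...,2]-z)<.01)
h=cv2.cvtColor(im,cv2.COLOR_RGB2HSV);g=m&(h[...,0]>45)&(h[...,0]<85)&(h[...,1]>90)
c=W[g].mean(0) if g.any() else None;print("dot",g.sum(),c)
cv2.imwrite(sys.argv[1],im[:,:,::-1])
E
python3 jar.py pics/w6.png .4315 -.076 .102
```

```text
[ 0.43539899 -0.07555448  0.18053871] [-2.41191178e+00 -2.01265652e+00 -6.49702088e-04] 0.08540284467164487
lid (6581, (array([432.6, -76.9]), array([59.1, 59.4]), 5.3, 0.1034)) body (1036, (array([432.8, -74.5]), array([57.5, 62.2]), 84.0, 0.0631))
dot 91 [ 0.44880563 -0.07854621  0.10395685]
```

View pics/w6.png

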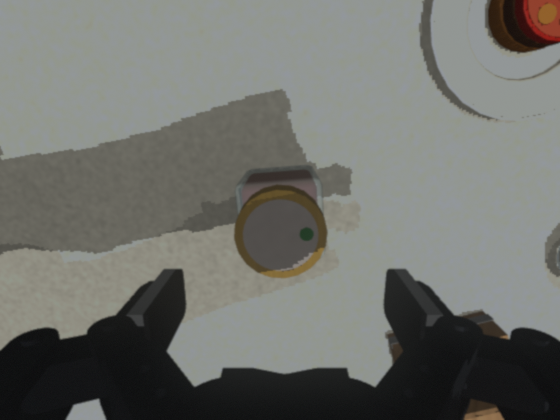

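The wrist view shows the lid at (281,232) with the green dot at (306,234). The jar's yaw is about -6°, and the fingers straddle the lid. I'll descend and grip.

apply_moves --plan '[{"offset": [-3,-1,-20],"rotation": [0,0,0],"claw": 1},{"offset": [0,0,-30],"rotation": [0,0,0],"claw": 1},{"offset": [0,0,-25],"rotation": [0,0,0],"claw": 1},{"offset": [0,0,-4],"rotation": [0,0,0],"claw": 1},{"offset": [0,0,0],"rotation": [0,0,0],"claw": 1},{"offset": [0,0,0],"rotation": [0,0,0],"claw": 1}]'

```text
time_s: 18.23
position: [0.4325, -0.0768, 0.1026]
tool_rot: [2.411, 2.012, 0.002]
wrist_force: [-0.2, 0.8, 0.2]
finger_gap: 0.0857
```

```bash
python3 jar.py pics/w7.png .4323 -.0767 .102; python3 tips.py
```

```text
[ 0.43251346 -0.07683188  0.1025515 ] [2.41142634e+00 2.01207369e+00 1.52706272e-03] 0.08565644986212714
lid (16218, (array([432.9, -77. ]), array([86.7, 60.5]), 16.8, 0.1034)) body (2633, (array([434.6, -58.7]), array([27.5, 62.8]), 82.1, 0.0616))
dot 277 [ 0.44894125 -0.07856544  0.10388469]
[ 0.43248462 -0.07690042  0.10257991] 0.08533479652934667 [ 0.24907083 -0.14590032 -0.40287504] 1087 [-11.5  -2.8  -1.2   0.7   1.7]
```

Aligned; close with 80 N and lift a little.

apply_moves --plan '[{"offset": [0,0,-1],"rotation": [0,0,0],"claw": -0.2},{"offset": [0,0,0],"rotation": [0,0,0],"claw": -0.2},{"offset": [0,0,0],"rotation": [0,0,0],"claw": -0.2},{"offset": [0,0,0],"rotation": [0,0,0],"claw": -0.2},{"offset": [0,0,0],"rotation": [0,0,0],"claw": -0.2},{"offset": [0,0,10],"rotation": [0,0,0],"claw": -0.2},{"offset": [0,0,20],"rotation": [0,0,0],"claw": -0.2},{"offset": [0,0,0],"rotation": [0,0,0],"claw": -0.2}]' --newtons 80

```text
time_s: 19.32
position: [0.4323, -0.077, 0.1317]
tool_rot: [2.412, 2.011, 0.002]
wrist_force: [-0.1, -0.3, -5.4]
finger_gap: 0.0581
```

apply_moves --plan '[{"offset": [0,0,30],"rotation": [0,0,0],"claw": -0.2},{"offset": [20,-25,15],"rotation": [0,0,2],"claw": -0.2},{"offset": [20,-25,10],"rotation": [0,0,2],"claw": -0.2},{"offset": [20,-25,0],"rotation": [0,0,2],"claw": -0.2},{"offset": [20,-20,0],"rotation": [0,0,2],"claw": -0.2},{"offset": [20,-20,0],"rotation": [0,0,2],"claw": -0.2},{"offset": [0,0,0],"rotation": [0,0,2],"claw": -0.2},{"offset": [0,0,0],"rotation": [0,0,0],"claw": -0.2},{"offset": [0,0,0],"rotation": [0,0,0],"claw": -0.2}]'

```text
time_s: 20.45
position: [0.5312, -0.1912, 0.1855]
tool_rot: [-2.188, -2.253, 0.001]
wrist_force: [0.8, -0.8, -4.0]
finger_gap: 0.0578
```

```bash
python3 - <<'E'
from h import *
s=robot.get_state();P=s["position"];print(P,s["tool_rot"],s["finger_gap"],s["wrist_force"])
for n in("wrist","top","scene"):
    p,im,d=cam(n);W=cloud(p,d);cv2.imwrite(f"pics/b_{n}.png",im[:,:,::-1]);np.savez(f"b_{n}.npz",W=W,im=im,d=d)
    print(n,"block",blob(W,.573,-.333,.13,.036,.046)); print("floor",blob(W,.568,-.2835,.045,.004,.014)); print("mustard",blob(W,.578,-.382,.045,.060,.075))
    print("jar",blob(W,P[0],P[1],.055,P[2]-.10,P[2]-.023),"lid",blob(W,P[0],P[1],.028,P[2]-.008,P[2]+.01))
E
```

```text
[ 0.53119444 -0.19123571  0.18545296] [-2.18791433e+00 -2.25313303e+00  6.62460624e-04] 0.057778738816667584 [ 0.80356402 -0.79799156 -4.01273297]
wrist block (2312, (array([ 569.8, -293.2]), array([133.9,  83.5]), 85.5, 0.0405))
floor 0
mustard 0
jar (4989, (array([ 529.2, -172.2]), array([62.2, 26.3]), 4.2, 0.1562)) lid (13201, (array([ 531.2, -191.3]), array([55.7, 55.8]), 86.3, 0.187))
top block 0
floor 0
mustard 0
jar (166, (array([ 527.6, -169.2]), array([24.9, 63.2]), 89.9, 0.148)) lid (86, (array([ 530.9, -173.5]), array([50.7, 18.3]), 4.2, 0.1857))
scene block (1228, (array([ 574.1, -332.2]), array([105.3, 201. ]), 5.8, 0.0396))
floor (297, (array([ 555.5, -287.1]), array([47.4, 61.1]), 5.4, 0.0081))
mustard (268, (array([ 579.3, -381.5]), array([52. , 49.1]), 47.8, 0.0674))
jar (607, (array([ 533.9, -189.1]), array([63. , 62.4]), 6.1, 0.1316)) lid (98, (array([ 526.6, -175.3]), array([48.8, 21.3]), 13.7, 0.1863))
```

View pics/b_wrist.png

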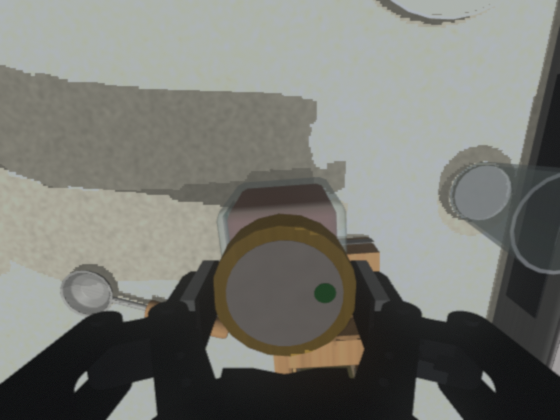

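The wrist view shows the jar held upright at (285,285), dot at (325,293), with the block partly hidden behind it. I'll refine the well centre from the block's edges.

```bash
python3 - <<'E'
from h import *
t=np.radians(5.5);c=np.array([.5725,-.333]);w0=c+[-.05*np.sin(t),.05*np.cos(t)]
u=np.array([np.cos(t),np.sin(t)]);v=np.array([-np.sin(t),np.cos(t)])
p=vision.camera_params("top");T=cloud(p,np.load("top0.npz")["d"]); S=cloud(vision.camera_params("scene"),np.load("scene0.npz")["d"])
for n,W in(("top",T),("scene",S),("wrist",np.load("b_wrist.npz")["W"])):
    q=W.reshape(-1,3);U=(q[:,:2]-w0)@u*1000;V=(q[:,:2]-w0)@v*1000;Z=q[:,2]*1000
    top=(Z>36)&(Z<46)&(abs(U)<70)&(V<70)&(V>-160)
    # outer edges by slices, and rim (hole) edges
    f=lambda A,s:np.round([np.median([A[s&(B>b)&(B<b+8)].min() for b in rng if (s&(B>b)&(B<b+8)).sum()>3] or [np.nan]) for B,rng in [(V if A is U else U,np.arange(-30,30,8))]]+[np.median([A[s&(B>b)&(B<b+8)].max() for b in rng if (s&(B>b)&(B<b+8)).sum()>3] or [np.nan]) for B,rng in [(V if A is U else U,np.arange(-30,30,8))]],1)
    print(n,"outer U",f(U,top),"outer V",f(V,top),"hole: U-",f(U,top&(U<0))[1],"U+",f(U,top&(U>0))[0],"V+",f(V,top&(V>0))[0],"V-",f(V,top&(V<0)&(V>-55))[1])
E
```

```text
top outer U [-49.8  47.7] outer V [-149.5   49.6] hole: U- -35.2 U+ 34.4 V+ 34.2 V- -33.8
scene outer U [-49.6  51.6] outer V [-148.7   50.3] hole: U- -32.3 U+ 36.4 V+ 35.9 V- -33.6
wrist outer U [44.8 51.1] outer V [-67. -39.] hole: U- nan U+ 44.8 V+ 43.0 V- -39.0
```

apply_moves --plan '[{"offset": [12,-30,0],"rotation": [0,0,0],"claw": -0.2},{"offset": [12,-30,0],"rotation": [0,0,0],"claw": -0.2},{"offset": [13,-32,0],"rotation": [0,0,0],"claw": -0.2},{"offset": [0,0,-20],"rotation": [0,0,0],"claw": -0.2},{"offset": [0,0,-15],"rotation": [0,0,0],"claw": -0.2},{"offset": [0,0,0],"rotation": [0,0,0],"claw": -0.2},{"offset": [0,0,0],"rotation": [0,0,0],"claw": -0.2}]'

```text
time_s: 21.48
position: [0.5692, -0.2834, 0.1514]
tool_rot: [2.187, 2.254, 0.001]
wrist_force: [0.6, -0.3, -5.0]
finger_gap: 0.0578
```

apply_moves --plan '[{"offset": [-0.7,0.5,-5],"rotation": [0,0,0],"claw": -0.2},{"offset": [0,0,-8],"rotation": [0,0,0],"claw": -0.2},{"offset": [0,0,-5],"rotation": [0,0,0],"claw": -0.2},{"offset": [0,0,0],"rotation": [0,0,0],"claw": -0.2}]'

```text
time_s: 21.98
position: [0.5678, -0.2833, 0.1321]
tool_rot: [-2.188, -2.253, 0.001]
wrist_force: [-0.3, -0.4, -4.3]
finger_gap: 0.0578
```

apply_moves --plan '[{"offset": [0,0,-8],"rotation": [0,0,0],"claw": -0.2},{"offset": [0,0,-8],"rotation": [0,0,0],"claw": -0.2},{"offset": [0,0,-4],"rotation": [0,0,0],"claw": -0.2},{"offset": [0,0,0],"rotation": [0,0,0],"claw": -0.2}]'

```text
time_s: 22.48
position: [0.5679, -0.2833, 0.1123]
tool_rot: [-2.188, -2.253, 0.0]
wrist_force: [-0.8, 0.4, -4.5]
finger_gap: 0.0579
```

apply_moves --plan '[{"offset": [0,0,-2],"rotation": [0,0,0],"claw": -0.2},{"offset": [0,0,-1],"rotation": [0,0,0],"claw": -0.2},{"offset": [0,0,-0.5],"rotation": [0,0,0],"claw": -0.2},{"offset": [0,0,0],"rotation": [0,0,0],"claw": -0.2}]'

```text
time_s: 22.98
position: [0.5685, -0.2834, 0.1099]
tool_rot: [2.188, 2.253, 0.001]
wrist_force: [-0.7, 0.1, 3.6]
finger_gap: 0.0579
```

apply_moves --plan '[{"offset": [0,0,-0.5],"rotation": [0,0,0],"claw": -0.3},{"offset": [0,0,0],"rotation": [0,0,0],"claw": -0.3},{"offset": [0,0,0],"rotation": [0,0,5],"claw": -0.3},{"offset": [0,0,0],"rotation": [0,0,5],"claw": -0.3},{"offset": [0,0,0],"rotation": [0,0,5],"claw": -0.3},{"offset": [0,0,0],"rotation": [0,0,5],"claw": -0.3},{"offset": [0,0,0],"rotation": [0,0,5],"claw": -0.3},{"offset": [0,0,0],"rotation": [0,0,5],"claw": -0.3},{"offset": [0,0,0],"rotation": [0,0,5],"claw": -0.3},{"offset": [0,0,0],"rotation": [0,0,5],"claw": -0.3},{"offset": [0,0,0],"rotation": [0,0,0],"claw": -0.3},{"offset": [0,0,0],"rotation": [0,0,0],"claw": -0.3}]' --newtons 110

```text
time_s: 24.48
position: [0.5697, -0.2841, 0.1105]
tool_rot: [1.284, 2.863, -0.0]
wrist_force: [0.3, -0.1, 9.3]
finger_gap: 0.0572
```

```bash
cat > tw.py <<'E'
from h import *
s=robot.get_state();a=s["tool_rot"];print(s["position"],"jaw yaw",(2*np.degrees(np.arctan2(a[1],a[0]))-90)%180,s["moment"],s["wrist_force"],s["joint_pos"][6])
P=s["position"]
def dot(n):
    p,im,d=cam(n);W=cloud(p,d)
    m=(np.hypot(W[...,0]-P[0],W[...,1]-P[1])<.03)&(abs(W[...,2]-P[2]+.0)<.012)
    h=cv2.cvtColor(im,cv2.COLOR_RGB2HSV);g=m&(h[...,0]>45)&(h[...,0]<85)&(h[...,1]>90)
    if g.any(): c=W[g].mean(0);print("dot",g.sum(),c,"lid yaw",np.degrees(np.arctan2(c[1]-P[1],c[0]-P[0])))
    print("wrist jar",blob(W,P[0],P[1],.05,P[2]-.066,P[2]-.023))
    return W
dot("wrist");p,im,d=cam("scene");W=cloud(p,d);print("scene jar",blob(W,P[0],P[1],.045,P[2]-.065,P[2]-.022))
E
python3 tw.py
```

```text
[ 0.56967814 -0.28411578  0.11050416] jaw yaw 41.67440785430662 [-0.24014929  0.12156002  0.15387321] [ 0.306444   -0.06968093  9.27936337] 0.6931814027232769
dot 282 [ 0.58086017 -0.27214515  0.11236222] lid yaw 46.950791881143516
wrist jar (4399, (array([ 554.4, -269. ]), array([79.9, 41.3]), 46.6, 0.0836))
scene jar (369, (array([ 572. , -280.6]), array([58.7, 64. ]), 10.8, 0.0726))
```

The lid is following the jaws: lid yaw is about 47° and the jar has taken up play to about 10°, so about 37° relative. I'll turn on 20°.

apply_moves --plan '[{"offset": [0,0,0],"rotation": [0,0,4],"claw": -0.3},{"offset": [0,0,0],"rotation": [0,0,4],"claw": -0.3},{"offset": [0,0,0],"rotation": [0,0,4],"claw": -0.3},{"offset": [0,0,0],"rotation": [0,0,4],"claw": -0.3},{"offset": [0,0,0],"rotation": [0,0,4],"claw": -0.3},{"offset": [0,0,0],"rotation": [0,0,0],"claw": -0.3},{"offset": [0,0,0],"rotation": [0,0,0],"claw": -0.3}]'

```text
time_s: 25.45
position: [0.57, -0.2837, 0.111]
tool_rot: [0.767, 3.042, -0.001]
wrist_force: [-0.7, 0.9, 14.7]
finger_gap: 0.0573
```

```bash
python3 tw.py
```

```text
[ 0.57000276 -0.28371446  0.11104733] jaw yaw 61.679374560057965 [0.02992523 0.31325572 0.12379973] [-0.66273762  0.94373469 14.74521123] 0.9787678882697776
dot 287 [ 0.57635079 -0.26864994  0.11291577] lid yaw 67.1499615765304
wrist jar (4497, (array([ 550.8, -273. ]), array([80.8, 40.7]), 58.8, 0.0836))
scene jar (348, (array([ 573.2, -280.6]), array([56.2, 63.7]), 10.0, 0.0716))
```

apply_moves --plan '[{"offset": [0,0,1.5],"rotation": [0,0,0],"claw": -0.3},{"offset": [0,0,1.5],"rotation": [0,0,0],"claw": -0.3},{"offset": [0,0,0],"rotation": [0,0,0],"claw": -0.3}]'

```text
time_s: 25.92
position: [0.5681, -0.2836, 0.1117]
tool_rot: [-0.769, -3.046, 0.0]
wrist_force: [-0.3, -0.1, 2.9]
finger_gap: 0.0568
```

apply_moves --plan '[{"offset": [0,0,2],"rotation": [0,0,0],"claw": -0.3},{"offset": [0,0,2],"rotation": [0,0,0],"claw": -0.3},{"offset": [0,0,0],"rotation": [0,0,0],"claw": -0.3}]'

```text
time_s: 26.3
position: [0.5682, -0.2834, 0.1159]
tool_rot: [0.769, 3.046, -0.0]
wrist_force: [0.5, -0.2, 0.1]
finger_gap: 0.0569
```

```bash
python3 tw.py
```

```text
[ 0.56816658 -0.2834025   0.11586871] jaw yaw 61.6775078658946 [ 0.04127589 -0.01569506 -0.00761846] [ 0.52843022 -0.17361856  0.08747304] 0.9846833498854471
dot 288 [ 0.57448045 -0.26833553  0.11761468] lid yaw 67.26371473568317
wrist jar (3893, (array([ 550.7, -272.8]), array([80.3, 40.5]), 58.8, 0.0834))
scene jar (369, (array([ 571.7, -280.3]), array([61.2, 61.5]), 8.4, 0.0773))
```

apply_moves --plan '[{"offset": [0,0,5],"rotation": [0,0,0],"claw": -0.3},{"offset": [0,0,10],"rotation": [0,0,0],"claw": -0.3},{"offset": [0,0,10],"rotation": [0,0,0],"claw": -0.3},{"offset": [0,0,0],"rotation": [0,0,0],"claw": -0.3},{"offset": [0,0,0],"rotation": [0,0,0],"claw": -0.3},{"offset": [0,0,0],"rotation": [0,0,0],"claw": -0.3}]'

```text
time_s: 27.15
position: [0.5679, -0.2834, 0.1405]
tool_rot: [-0.769, -3.046, 0.0]
wrist_force: [-0.6, 0.3, -0.1]
finger_gap: 0.0567
```

```bash
python3 - <<'E'
from h import *
s=robot.get_state();P=s["position"];print(P,s["tool_rot"],s["wrist_force"],s["finger_gap"])
p,im,d=cam("scene");W=cloud(p,d)
print("neck/jar top",blob(W,.568,-.283,.035,.095,.112),"body",blob(W,.568,-.283,.045,.05,.09),"lid",blob(W,P[0],P[1],.035,.12,.16))
m=(np.hypot(W[...,0]-.568,W[...,1]+.283)<.03)&(W[...,2]>.08);print(np.percentile(W[m][:,2],[2,25,50,75,98]).round(3))
print("stack",blob(W,.648,.04,.045,.0445,.06))
cv2.imwrite("pics/fin.png",np.hstack([cv2.resize(im[190:270,90:190],(500,400),interpolation=cv2.INTER_CUBIC),cv2.resize(im[220:300,240:300],(300,400),interpolation=cv2.INTER_CUBIC)])[:,:,::-1])
E
```

```text
[ 0.56792008 -0.28341806  0.14049011] [-7.68506914e-01 -3.04558420e+00  3.08523600e-06] [-0.58280266  0.26140859 -0.07140669] 0.05670636660059455
neck/jar top (97, (array([ 578.5, -278.4]), array([30.5, 51.6]), 18.1, 0.0986)) body (419, (array([ 570.6, -281.2]), array([63.3, 62.9]), 9.1, 0.079)) lid (356, (array([ 569.4, -287.1]), array([61.1, 53.9]), 13.2, 0.1403))
[0.085 0.141 0.521 0.53  0.555]
stack (322, (array([647.4,  40. ]), array([57. , 57.5]), 30.7, 0.0481))
```

View pics/fin.png

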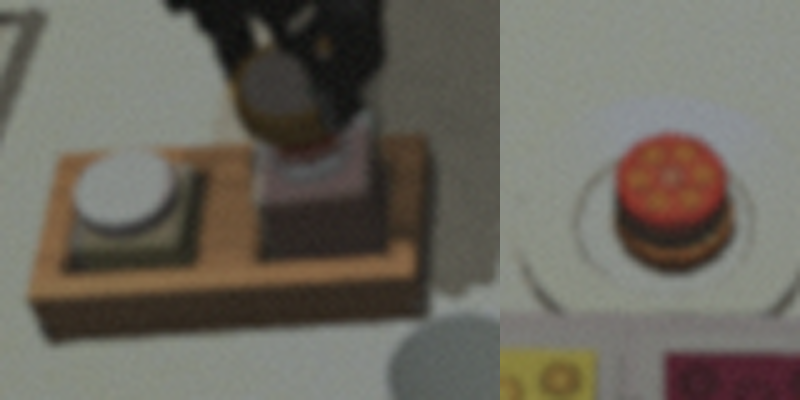

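The close-up shows the jar down in the well, crop (318,190), with its mouth bare. The lid is held above it at (280,95), the mustard sits untouched at (125,195), and the slider is stacked at (672,200). Handing in.

```bash
python3 -c "
from cell import robot
print(robot.close_job())"
```

```text
the job is handed in; nothing more can be done
None
```

The slider is built, and the jar stands in the empty well with its lid unscrewed and held above the mouth. I handed the job in at about 27 s; it gives no verdict.

- **Slider:** The patty and tomato were set on the bun base. Neighbouring layers measured within about 2 mm of each other, and the tomato had not moved in the last picture. The tomato touched the patty with about 8 N before I let go.
- **Jar:** It was carried by its tight lid and set fully down. It touched bottom at the expected height.
- **Lid:** I turned it about 60° by the gripper. The jar shifted about 4° in the well, so the lid turned roughly 56° relative to the jar. The liner's push of about 15 N then showed, and the lid lifted off cleanly with almost no force on the wrist.
- **Final pose:** The lid is level and still, with its rim about 17 mm above the mouth and centred within a few mm.

- **Checks that disagreed or failed:** The top and scene cameras disagreed by 2–3 mm on some positions. The jar's final yaw, 8–11° from the scene camera, is approximate. One plane fit on the carried tomato came out meaningless because of stray points; a repeat showed it level.
- **Not re-measured:** I did not check the other items at the end; nothing I saw suggested they had moved.

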